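# Turn the reversible grater plate over and clip it back on its box

### The arm

A 6-joint arm with a two-finger parallel gripper is mounted at the origin on the work surface. World frame = base frame: x ahead of the robot, y to its left, z up, the work surface at z = 0. Lengths are in m, angles in rad, forces in N, time in s.
With the tool pointing down it reaches from about 0.3 to 0.85 m from the base axis. Payload 4.2 kg.
Tool frame: the origin (TCP) lies midway between the tips of the shut fingers; the grasp point (between the pads) lies 19 mm behind it; x points along the fingers, y is the direction in which the jaws open and shut, and the axes are right-handed (so a half turn about x gives the same grasp; the last joint's range is limited). The gripper opens to 91 mm and grips with 3 to 60 N. Pads are 32 mm wide; open, the fingers measure 118 mm over their backs; the gripper's body (76 mm by 178 mm) begins 60 mm behind the grasp point.
Start: joints at [-1.25, 0.32, 1.565, -0, 1.257, -0.02], TCP at [0.192, -0.542, 0.214] pointing down, gripper open.
Joint ranges: [-3.11, 3.11], [-0.84, 2.01], [0.21, 2.61], [-1.34, 4.49], [0.05, 2.63], [-2.56, 2.56]. Speed limits (rad/s): [2.57, 2.57, 3.14, 3.14, 3.14, 3.14].

### API

Orientations are given as a 3x3 rotation matrix whose columns are the frame's x, y, z axes.
In Python, from cell import state, get_image, calibration, hand_in gives the robot as it stands. The module is installed in compiled form; this text tells all that it offers.
- The arm moves only by the tool drive_tool, never from a script. Its argument "series" is a list of rows, each a list of 3 entries, a list of its own where there are three numbers: the shift along the tool's x, y, z in mm, then the turn about the tool's x in rad, then the finger opening in mm, from 0 to 91.2. A call has 1 to 20 rows; each row is the pose to reach, as a shift and turn from the pose commanded when the call began, along the tool's axes at that moment; what a row does not reach only later rows make up. A row lasts 1/10 s, in which the tool goes at most 50 mm and 8.59 degrees, less where a joint would pass 70% of its speed; a pose out of reach is approached as far as the arm can. A call with a gripper value outside its range is refused whole. The fingers move at their own pace and stop on an object; "squeeze" is the grip in N (left out, the last holds). Time passes only in rows, so rows that repeat a pose let the fingers close. It gives the time, the measured TCP pose, the force and the opening at its end, in the units of the state.
- state(): the state, without advancing time (a new reading comes with each control period).
- get_image(name): name is "scene" or "top"; returns (picture, depth): 420x560x3 uint8, red, green, blue; 420x560 float32, m along the optical axis (not along the pixel's ray), 0 where there is no reading.
- calibration(name): a dict with "K" (3x3 intrinsics, pixels), "k1" (the pictures are not rectified: a ray, as slopes to the right and down, at radius r is drawn at 1 + k1 r^2 times it, then the intrinsics apply), "T" (4x4, takes a point from camera to world coordinates). Camera axes: x right, y down, z forward; pixel columns grow to the right and rows downward; lengths in m; the calibration is good to about 2 mm. A picture is of the moment at which its call begins. calibration takes no time and is no camera call.
- hand_in(): hands the job in, once; it reports no verdict.
The state is a dict: "t": time; "qpos": joint angles; "qd": joint speeds; "joint_efforts": joint torques, N m; "eef_pos": TCP position; "eef_rot": TCP orientation; "force": force on the tool from outside, world axes, zero at the start; "wrist_torque": the same for the moment, N m; "finger_gap": finger opening in m.
Only numpy, scipy, OpenCV 4.12 (cv2) and the standard library are available. Lean on these libraries where they do the work, as an engineer would, in place of code of your own. Each camera call takes 0.05 s, during which the arm holds its last target.

### The job

The grater plate on the catch box is coarse side up (white frame); the next job needs the fine side. Pull the plate off its two locating pins and out of the two spring clips, turn it over, and put it back on the same pins with the fine side (green frame) up, pressed fully home so that it lies flat on the box and both spring clips have snapped back over its ends. The wire rack may be used to stand the plate in while you change your grip; do not drop the plate or let it fall over, and leave the board, bowl, daikon piece and sauce bottle where they are.

Things in the scene. Friction and masses are not known exactly. Their poses are not given: they have to be found in the camera images.
- plate: Reversible grater plate, slab 188 (own x) x 62 (y) x 12 mm (z), about 0.24 kg, origin at its centre. +z = coarse face (white frame), -z = fine face (green frame); starts clipped on the box, coarse face up. Plain long sides: grip across the 62 mm width. Both faces are full to x = +-88 mm; from there each end is bevelled 45 degrees, from both faces, to an edge at x = +-94 mm.
- hole_a (a point): Centre, at mid thickness, of the plate's 11 mm round through hole at own (x, y) = (70, 14) mm. Both holes lie nearer the plate's +y long side.
- hole_b (a point): Centre, at mid thickness, of the plate's other 11 mm round through hole, at own (x, y) = (-70, 14) mm.
- grater_box: White catch box with steel end blocks on a 206 x 76 mm base, fixed. Origin on the counter under its centre, x along its length, z up. Box and blocks 190 mm long, 54 mm wide (narrower than the plate). The blocks' flat tops, 60 mm high, at x = +-(67 to 95) mm, carry the plate: when home its centre is at own (0, 0, 66) mm, its upper face at 72 mm.
- pin_a (a point): Upright brass pin at box x = 70, y = 14 mm; the point lies 66 mm above the counter, where the centre of a seated plate's hole is. 8 mm thick, straight to 72 mm and tapered to its tip at 77 mm. Both pins lie on the box's +y side, so each face of the plate fits only one way round: turned end for end (about its short axis, y) it fits as it is; turned about its long axis it needs a half turn as well.
- pin_b (a point): The same pin at box x = -70, y = 14 mm; this point too lies 66 mm above the counter. The turned plate has hole_a on pin_b and hole_b on pin_a.
- clip_a (a joint): Steel leaf spring clip at the box's +x end: 22 mm wide, 101 mm from the box's centre, hinged 20 mm and reaching 87 mm above the counter. Its 8 mm thick smooth roller, 94 mm out and 72 mm up, lies over the end bevel of a plate that is home. In rad: 0 = sprung home, grows outward, about 0.08 as the plate's edge passes. Pressing in or pulling out takes about 4 to 6 N at each end.
- clip_b (a joint): The same spring clip at the box's -x end. A plate set down on the pins comes to rest on both rollers with its centre about 78 mm above the counter, 12 mm above home, and must be pressed down to snap in at both ends.
- rack: Wire rack for boards, fixed, 144 x 116 mm; origin on the counter under its centre, z up. Flat floor 6 mm up. Five hoops of 5 mm wire, 101 mm wide along own y, 78.5 mm high, stand at own x = -52, -26, 0, 26, 52 mm; the four slots between them are 21 mm wide. The slot at x = 39 mm holds the board; those at -39, -13 and 13 mm are empty and can hold the plate standing on its end.
- board: Small red plastic board standing on edge in the rack's slot at rack x = 39 mm: 18 mm thick (own x), 92 mm wide (own y), 110 mm high. Origin at the centre of its underside. Leave it there.
- bowl: Small empty steel bowl, 84 mm across, 45 mm high. Origin at the centre of its underside. Leave it there.
- daikon: Piece of stewed daikon radish standing on the counter, a drum 62 mm across and 66 mm high. Origin at the centre of its underside. Leave it there.
- sauce: Amber sauce bottle with a red cap, 60 mm across, 170 mm high. Origin at the centre of its underside. Leave it there.
There are look-alikes about, which are no part of the job. There is more than one size of the plate; the one meant has the size given above.

How it is judged:
By the outcome, as a careful person would: the job done as asked, in the order asked, and still so for the second after the job is handed in, with the robot touching nothing.
It also fails if it takes over 72 s, if anything falls off the work surface, if the arm or the gripper's body presses on something with over 40 N, if the wrist force passes 120 N, or if a joint passes its speed limit or range.

## Working session

There is one attempt and no reset: what is moved stays moved. The work goes in short steps, Python scripts to look and compute and a tool call to move; the robot and the scene stay as the last step left them, time stands still between calls to the robot, and variables do not carry over. Pictures are saved under pics/ and viewed, and the job is handed in when it is done.

Besides the shell and the picture viewer there is one more tool, called after "Emit:" as a command line: name --argument value ..., lists and objects as JSON in quotes. drive_tool: Moves the arm, as the interface text tells. Its arguments: {"type":"object","properties":{"series":{"type":"array","items":{"type":"array"}},"squeeze":{"type":"number"}},"required":["series"]}

```bash
mkdir -p pics
cat > h.py <<'E'
import numpy as np, cv2
from cell import state,get_image,calibration
def ray(name,u,v):
    c=calibration(name);K=np.array(c["K"]);T=np.array(c["T"])
    d=cv2.undistortPoints(np.array([[[u,v]]],float),K,np.array([c["k1"],0,0,0.]))[0,0] if 0 else None
    x=(u-K[0,2])/K[0,0];y=(v-K[1,2])/K[1,1]
    a,b=x,y
    for _ in range(30):
        s=1+c["k1"]*(a*a+b*b);a,b=x/s,y/s
    return T[:3,3],T[:3,:3]@np.array([a,b,1.])
def onz(name,u,v,z):
    o,d=ray(name,u,v);return o+d*(z-o[2])/d[2]
def pt(name,u,v,dep):
    o,d=ray(name,u,v);return o+d*dep
def proj(name,P):
    c=calibration(name);K=np.array(c["K"]);T=np.array(c["T"])
    p=T[:3,:3].T@(np.array(P)-T[:3,3]);a,b=p[0]/p[2],p[1]/p[2];s=1+c["k1"]*(a*a+b*b)
    return K[0,0]*a*s+K[0,2],K[1,1]*b*s+K[1,2]
E
python3 - <<'E'
from h import *
for n in("scene","top"):
    im,d=get_image(n);cv2.imwrite(f"pics/{n}0.png",im[:,:,::-1]);np.savez(f"{n}0.npz",im=im,d=d)
    c=calibration(n);print(n,np.round(c["K"],1).tolist(),c["k1"],np.round(c["T"],3).tolist())
print(state())
E
```

```text
scene [[389.6, 0.0, 279.1], [0.0, 389.6, 207.9], [0.0, 0.0, 1.0]] -0.11505688457527402 [[-0.446, 0.702, -0.556, 0.945], [0.895, 0.337, -0.292, 0.2], [-0.017, -0.628, -0.778, 0.665], [0.0, 0.0, 0.0, 1.0]]
top [[441.8, 0.0, 275.3], [0.0, 441.8, 209.8], [0.0, 0.0, 1.0]] -0.013469214691649061 [[-0.024, -0.982, 0.185, 0.362], [-1.0, 0.02, -0.022, 0.006], [0.018, -0.185, -0.983, 0.908], [0.0, 0.0, 0.0, 1.0]]
{'t': 0.1, 'qpos': array([-1.24999550e+00,  3.20214918e-01,  1.56553091e+00, -4.14927215e-05,
        1.25743268e+00, -1.99932701e-02]), 'qd': array([ 0.00130781, -0.001323  , -0.00313096,  0.00020129,  0.00026949,
        0.00089752]), 'joint_efforts': array([ 3.74051924e-04, -4.13333309e+01, -2.32510328e+01,  7.29280966e-02,
        4.21992433e-02, -5.10022744e-05]), 'eef_pos': array([ 0.19203424, -0.54150363,  0.21322201]), 'eef_rot': array([[-5.37517886e-04,  3.34247283e-01, -9.42485260e-01],
       [ 1.49249471e-03, -9.42484078e-01, -3.34247715e-01],
       [-9.99998742e-01, -1.58631839e-03,  7.73974621e-06]]), 'force': array([ 0.90103965, -0.05949855, -0.82891799]), 'wrist_torque': array([ 0.01104588, -0.02623596, -0.00077319]), 'finger_gap': 0.09126791549101079}
```

View pics/scene0.png

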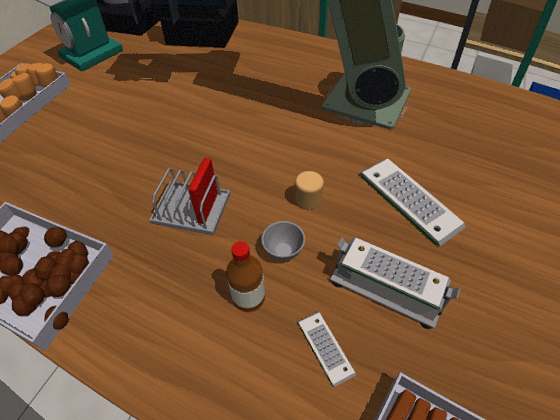

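View pics/top0.png

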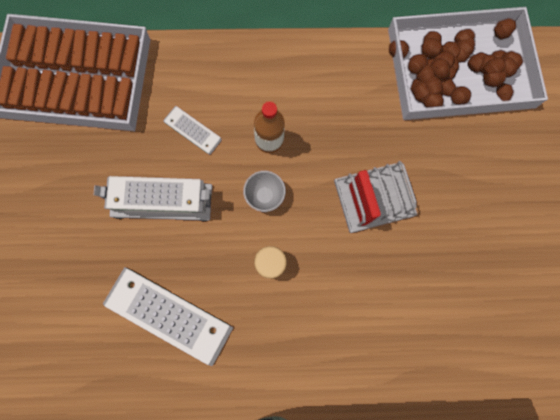

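The plate could be confused with three things (top-image pixels): the plate clipped on the box (154,195), the bigger loose grater (168,316), and the small loose grater (192,130). The one on the box, with pins and clips, should be the 188 x 62 mm plate. I'll check that with a crop and a measurement.

Run:
```python
from h import *
z=np.load("top0.npz");im,d=z["im"],z["d"]
cv2.imwrite("pics/crop0.png",cv2.resize(im[160:235,80:230,::-1],None,fx=5,fy=5,interpolation=cv2.INTER_CUBIC))
hsv=cv2.cvtColor(im,cv2.COLOR_RGB2HSV)
H=np.zeros(d.shape);P=np.zeros(d.shape+(3,))
for v in range(160,380):
  for u in range(80,440):
    if d[v,u]>0: P[v,u]=pt("top",u,v,d[v,u])
np.save("P.npy",P)
m=(abs(P[...,2]-0.072)<0.008); m[:, 240:]=0
n,l,st,_=cv2.connectedComponentsWithStats(m.astype(np.uint8))
for i in range(1,n):
  if st[i,4]>800:
    ys,xs=np.where(l==i);print(st[i],np.median(P[ys,xs,2]))
    q=np.array([onz("top",u,v,.072)[:2] for u,v in zip(xs,ys)])
    r=cv2.minAreaRect((q*1000).astype(np.float32));print(r)
# world of items
for nm,u,v in(("bowl",265,191),("daikon",270,263),("sauce",269,110),("rack",378,198),("board",365,197)):
  print(nm,P[v,u].round(3) if u<440 else 0)
for u,v in((300,290),(550,290),(300,350),(550,350)):print(u,v,onz("top",u,v,0).round(3))
```

```text
Traceback (most recent call last):
  File "h.py", line 14, in pt
    o,d=ray(name,u,v);return o+d*dep
        ~~~^^^^^^^^^^
  File "h.py", line 4, in ray
    c=calibration(name);K=np.array(c["K"]);T=np.array(c["T"])
ValueError: time passes only in moves, steps and waits
```

View pics/crop0.png

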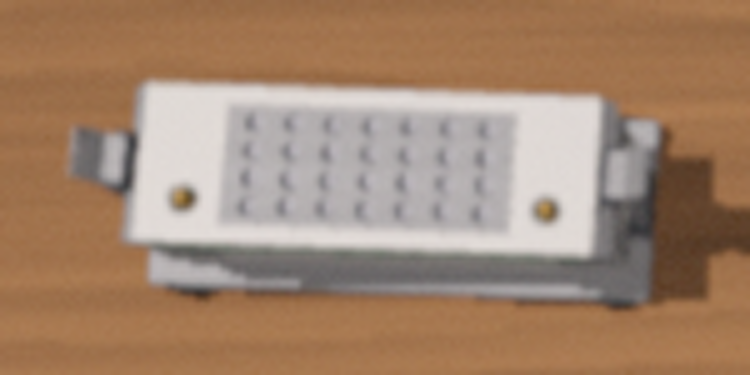

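The crop shows the coarse (white) plate on brass pins at full-image pixels (116,199) and (189,202), with the clips at both ends. The pins lie on the side toward the robot, so box +y is about world -x.

```bash
python3 - <<'E'
s=open("h.py").read().replace("from cell import state,get_image,calibration","from cell import state,get_image,calibration as _c\nimport functools\n@functools.lru_cache(None)\ndef calibration(n): return _c(n)")
open("h.py","w").write(s)
E
python3 - <<'E'
from h import *
for nm in("top","scene"):
  z=np.load(nm+"0.npz");im,d=z["im"],z["d"]
  hsv=cv2.cvtColor(im,cv2.COLOR_RGB2HSV)
  if nm=="top":
    pins=[(80+181.5/5-.4,160+198/5-.4),(80+545/5-.4,160+211/5-.4)]
    for p in pins: print("pin",onz(nm,*p,.0765).round(4))
    cs=[(143,82),(606,97),(590,258),(127,241)]
    C=[onz(nm,80+a/5-.4,160+b/5-.4,.072) for a,b in cs]
    C=np.array(C)[:,:2];print("corners",C.round(4).tolist(),"centre",C.mean(0).round(4))
    print([np.linalg.norm(C[i]-C[(i+1)%4]).round(4) for i in range(4)])
    e=C[0]+C[3]-C[1]-C[2];print("ang of +x axis deg",np.degrees(np.arctan2(e[1],e[0])))
    print("plate depth z",pt(nm,150,180,d[180,150]),pt(nm,105,190,d[190,105]))
    for a,u,v in(("bowl",265,191),("daikon",270,263),("sauce",269,110),("rackR",400,198),("board",365,197)):print(a,pt(nm,u,v,d[v,u]).round(3))
    for u,v in((300,290),(550,290),(300,350),(550,350)):print(u,v,onz("top",u,v,0).round(3))
  else: cv2.imwrite("pics/crop1.png",cv2.resize(im[225:335,320:470,::-1],None,fx=5,fy=5,interpolation=cv2.INTER_CUBIC))
E
```

```text
pin [0.545  0.2922 0.0765]
pin [0.5371 0.1531 0.0765]
corners [[0.5925, 0.3106], [0.583, 0.1308], [0.5193, 0.1365], [0.5295, 0.3138]] centre [0.5561 0.2229]
[np.float64(0.1801), np.float64(0.0639), np.float64(0.1777), np.float64(0.063)]
ang of +x axis deg 86.84222550006659
plate depth z [0.58265707 0.22912547 0.07274376] [0.56404406 0.31464634 0.07429224]
bowl [0.573 0.006 0.002]
daikon [ 0.418 -0.     0.066]
sauce [ 0.682 -0.004  0.169]
rackR [ 0.535 -0.253  0.083]
board [ 0.534 -0.18   0.106]
300 290 [ 0.366 -0.061  0.   ]
550 290 [ 0.353 -0.576  0.   ]
300 350 [ 0.249 -0.057  0.   ]
550 350 [ 0.235 -0.56   0.   ]
```

View pics/crop1.png

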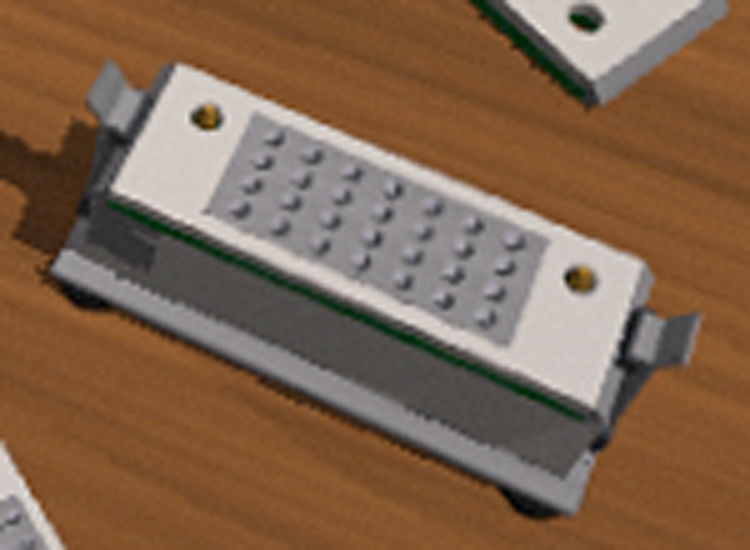

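```bash
cat >> h.py <<'E'
TH=np.radians(86.75);BX=np.array([np.cos(TH),np.sin(TH)]);BY=np.array([-BX[1],BX[0]]);BC=np.array([.5552,.2220])
def go(p,yaw=None):
    "p world TCP (m), yaw of tool y axis in deg"
    s=state();R=np.array(s["eef_rot"]);d=R.T@(np.array(p)-s["eef_pos"])*1000
    t=0.
    if yaw is not None:
        cur=np.degrees(np.arctan2(R[1,1],R[0,1]));t=-np.radians((yaw-cur+180)%360-180)
    print("shift",d.round(1).tolist(),"turn",round(t,3))
def box(x,y,z): 
    q=BC+(x*BX+y*BY)/1000; return [q[0],q[1],z/1000]
def bx(p):
    d=(np.array(p)[:2]-BC)*1000;return d@BX,d@BY,p[2]*1000
E
python3 - <<'E'
from h import *
A=onz("scene",320+207/5-.4,225+116/5-.4,.0765);B=onz("scene",320+581/5-.4,225+280/5-.4,.0765);print(A,B)
def tri(a,b):
    o1,d1=ray("top",*a);o2,d2=ray("scene",*b)
    s=np.linalg.lstsq(np.c_[d1,-d2],o2-o1,rcond=None)[0];return (o1+s[0]*d1+o2+s[1]*d2)/2
print(tri((80+545/5-.4,160+211/5-.4),(320+207/5-.4,225+116/5-.4)))
print(tri((80+181.5/5-.4,160+198/5-.4),(320+581/5-.4,225+280/5-.4)))
go(box(0,0,130),-3.25)
E
```

```text
[0.54312102 0.1528652  0.0765    ] [0.55132344 0.29180549 0.0765    ]
[0.53865018 0.15328052 0.07043895]
[0.54656537 0.29362389 0.06984148]
shift [84.2, -598.1, -597.5] turn -1.173
```

Emit:
drive_tool --series '[[[40,-300,-300],-0.6,91],[[84,-598,-598],-1.173,91],[[84,-598,-598],-1.173,91],[[84,-598,-598],-1.173,91],[[84,-598,-598],-1.173,91],[[84,-598,-598],-1.173,91],[[84,-598,-598],-1.173,91],[[84,-598,-598],-1.173,91],[[84,-598,-598],-1.173,91],[[84,-598,-598],-1.173,91],[[84,-598,-598],-1.173,91],[[84,-598,-598],-1.173,91],[[84,-598,-598],-1.173,91],[[84,-598,-598],-1.173,91],[[84,-598,-598],-1.173,91],[[84,-598,-598],-1.173,91],[[84,-598,-598],-1.173,91],[[84,-598,-598],-1.173,91],[[84,-598,-598],-1.173,91],[[84,-598,-598],-1.173,91]]' --squeeze 40

```text
t: 2.1
eef_pos: [0.5551, 0.2205, 0.1296]
eef_rot: [[-0.001, 0.998, -0.057], [-0.001, -0.057, -0.998], [-1.0, -0.001, 0.001]]
force: [-0.8, 0.1, 1.1]
finger_gap: 0.0911
```

```bash
sed -i 's/BC=np.array(\[.5552,.2220\])/BC=np.array([.5562,.2224])/' h.py
python3 - <<'E'
from h import *
s=state();print(s["t"],bx(s["eef_pos"]),s["force"].round(2),s["qpos"].round(2));go(box(0,0,130),-3.25);go(box(0,0,47),-3.25)
E
```

```text
2.1 (np.float64(-2.0027549485010985), np.float64(0.993246257667892), np.float64(129.61842230863078)) [-0.83  0.1   1.07] [ 0.36  0.42  1.64 -0.    1.09  0.42]
shift [-0.4, 1.0, -2.0] turn -0.001
shift [82.6, 1.1, -2.1] turn -0.001
```

Emit:
drive_tool --series '[[[42,1,-2],0,91],[[82,1,-2],0,91],[[82,1,-2],0,91],[[82,1,-2],0,91],[[82,1,-2],0,61],[[82,1,-2],0,55],[[82,1,-2],0,55],[[82,1,-2],0,55],[[82,1,-2],0,55]]' --squeeze 15

```text
t: 3.0
eef_pos: [0.5573, 0.2236, 0.0489]
eef_rot: [[0.001, 0.998, -0.057], [0.0, -0.057, -0.998], [-1.0, 0.001, -0.0]]
force: [-1.2, -1.9, 5.9]
finger_gap: 0.0624
```

Run:
```python
from h import *
s=state();print(s["t"],bx(s["eef_pos"]),s["force"].round(2),s["wrist_torque"].round(2),s["finger_gap"])
```

```text
3.0 (np.float64(1.294598654002221), np.float64(-0.9893968627420182), np.float64(48.946020210355016)) [-1.19 -1.9   5.94] [-0.09  0.23 -0.  ] 0.06240864104165309
```

Emit:
drive_tool --series '[[[0,0,0],0,50],[[0,0,0],0,50],[[0,0,0],0,50],[[-3,0,0],0,50],[[-6,0,0],0,50],[[-9,0,0],0,50],[[-12,0,0],0,50],[[-14,0,0],0,50],[[-15,0,0],0,50],[[-15,0,0],0,50],[[-15,0,0],0,50]]' --squeeze 55

```text
t: 4.1
eef_pos: [0.5571, 0.2234, 0.0631]
eef_rot: [[0.0, 0.998, -0.057], [-0.0, -0.057, -0.998], [-1.0, 0.0, 0.0]]
force: [-0.4, 0.2, -2.8]
finger_gap: 0.0615
```

```bash
cat > snap.py <<'E'
import sys
from h import *
n=sys.argv[1]
s=state();print(s["t"],np.round(bx(s["eef_pos"]),1),s["force"].round(2),s["wrist_torque"].round(2),s["finger_gap"])
ims=[get_image(k) for k in("scene","top")]
np.savez(f"{n}.npz",si=ims[0][0],sd=ims[0][1],ti=ims[1][0],td=ims[1][1])
cs=[]
for k,(im,d) in zip(("scene","top"),ims):
    cv2.imwrite(f"pics/{n}_{k}.png",im[:,:,::-1])
    u,v=proj(k,s["eef_pos"]);u=int(np.clip(u,100,460));v=int(np.clip(v,75,345))
    cs.append(cv2.resize(im[v-75:v+75,u-100:u+100,::-1],(400*2//2*2//1 if 0 else 400,300)))
    print(k,"crop origin",u-100,v-75)
cs=[cv2.resize(c,(400,300)) for c in cs]
cv2.imwrite(f"pics/{n}.png",np.hstack(cs))
E
python3 snap.py a1
```

```text
4.1 [ 1.1 -0.8 63.1] [-0.45  0.16 -2.83] [ 0.   -0.12  0.07] 0.06146250676124159
scene crop origin 294 197
top crop origin 53 118
```

View pics/a1.png

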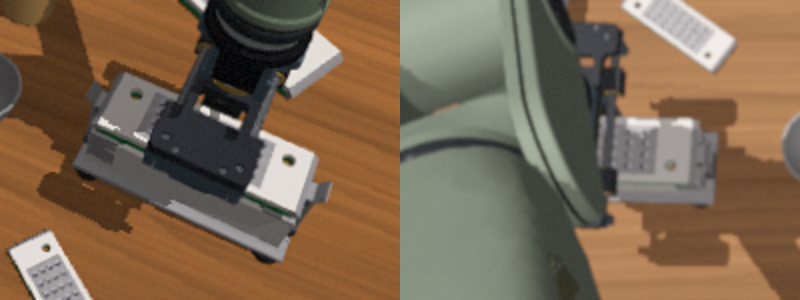

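Emit:
drive_tool --series '[[[1,0,0],0,50],[[2,0,0],0,50],[[2.5,0,0],0,50],[[2.5,0,0],0,64],[[2.5,0,0],0,68],[[2.5,0,0],0,72],[[2.5,0,0],0,76],[[2.5,0,0],0,76],[[2.5,0,-20],0,76],[[2.5,0,-44],0,76],[[2.5,0,-44],0,76],[[2.5,0,-44],0,76],[[2.5,0,-44],0,55],[[2.5,0,-44],0,55],[[2.5,0,-44],0,55],[[2.5,0,-44],0,55],[[2.5,0,-44],0,55]]' --squeeze 40

```text
t: 5.9
eef_pos: [0.5595, 0.2667, 0.0604]
eef_rot: [[-0.0, 0.998, -0.057], [-0.001, -0.057, -0.998], [-1.0, -0.0, 0.001]]
force: [0.9, -2.7, 0.9]
finger_gap: 0.0617
```

```bash
python3 snap.py a2
```

```text
5.9 [44.4 -0.8 60.4] [ 0.88 -2.67  0.9 ] [-0.35 -0.08 -0.09] 0.06170974339303293
scene crop origin 317 208
top crop origin 32 118
```

View pics/a2.png

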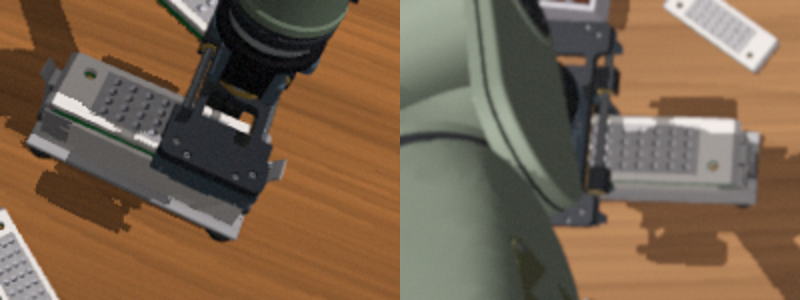

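Emit:
drive_tool --series '[[[-5,0,0],0,55],[[-15,0,0],0,55],[[-40,0,0],0,55],[[-80,0,0],0,55],[[-120,0,0],0,55],[[-160,0,0],0,55],[[-200,-10,25],0,55],[[-230,-30,65],0,55],[[-240,-48,105],0,55],[[-240,-66,145],0,55],[[-240,-85,185],0,55],[[-240,-104,225],0,55],[[-240,-123,265],0,55],[[-240,-142,305],0,55],[[-240,-160,345],0,55],[[-240,-178,385],0,55],[[-240,-190,415],0,55],[[-240,-195,428],0,55],[[-240,-195,428],0,55],[[-240,-195,428],0,55]]' --squeeze 40

```text
t: 8.0
eef_pos: [0.3405, -0.1483, 0.3009]
eef_rot: [[0.001, 0.998, -0.058], [0.001, -0.058, -0.998], [-1.0, 0.001, -0.001]]
force: [-0.0, 0.3, -1.8]
finger_gap: 0.062
```

```bash
python3 snap.py a3
```

```text
8.0 [-382.3  194.3  300.9] [-0.05  0.28 -1.76] [ 0.1  -0.1   0.02] 0.061980900572161705
scene crop origin 159 0
top crop origin 281 231
```

View pics/a3_scene.png

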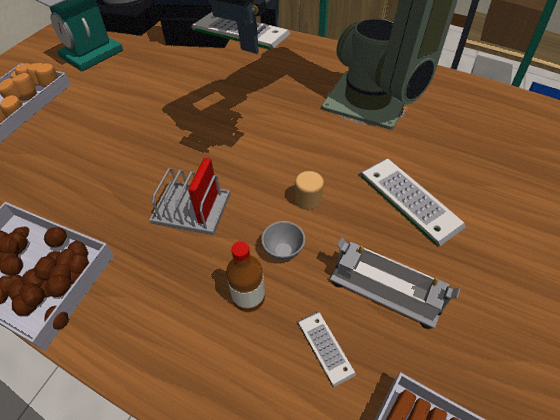

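View pics/a3_top.png

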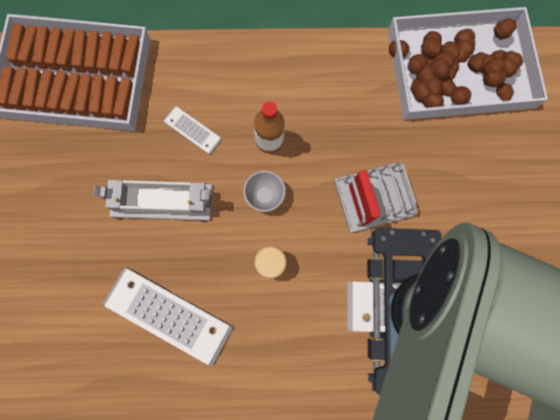

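Emit:
drive_tool --series '[[[45,0,0],0,55],[[90,0,0],0,55],[[130,0,0],0,55],[[145,0,0],0,55],[[145,0,0],0,55],[[145,0,0],0,55]]' --squeeze 20

```text
t: 8.7
eef_pos: [0.3415, -0.1485, 0.1561]
eef_rot: [[0.001, 0.998, -0.056], [-0.0, -0.056, -0.998], [-1.0, 0.001, 0.0]]
force: [-0.6, 0.1, -2.3]
finger_gap: 0.0614
```

Emit:
drive_tool --series '[[[0,0,0],0,55],[[0,0,0],0,55],[[0,0,0],0,55],[[0,0,0],0,55]]' --squeeze 9

```text
t: 9.1
eef_pos: [0.3407, -0.1489, 0.1559]
eef_rot: [[0.001, 0.998, -0.057], [-0.001, -0.057, -0.998], [-1.0, 0.001, 0.001]]
force: [0.3, -0.3, -2.3]
finger_gap: 0.0619
```

```bash
python3 snap.py a4
```

```text
9.1 [-382.9  194.1  155.9] [ 0.31 -0.27 -2.33] [ 0.12 -0.1  -0.02] 0.06194006511049037
scene crop origin 163 30
top crop origin 260 228
```

View pics/a4.png

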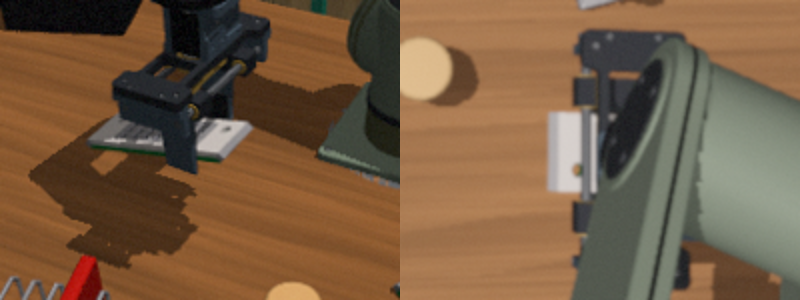

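Emit:
drive_tool --series '[[[0,0,0],0,55],[[0,0,0],0,55],[[0,0,0],0,55],[[0,0,0],0,55]]' --squeeze 6

```text
t: 9.6
eef_pos: [0.3404, -0.1487, 0.1554]
eef_rot: [[-0.0, 0.998, -0.057], [0.0, -0.057, -0.998], [-1.0, -0.0, -0.0]]
force: [-0.2, 0.2, -1.9]
finger_gap: 0.0618
```

```bash
python3 snap.py a5
```

```text
9.6 [-382.8  194.4  155.4] [-0.18  0.23 -1.88] [-0.04 -0.1  -0.  ] 0.061796223827861964
scene crop origin 163 30
top crop origin 259 228
```

View pics/a5.png

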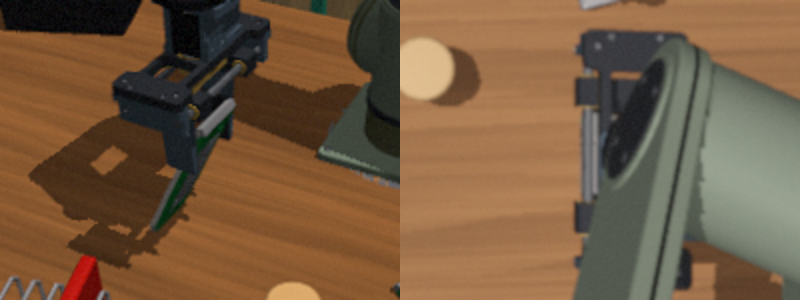

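Emit:
drive_tool --series '[[[0,0,0],0,55],[[0,0,0],0,55],[[0,0,0],0,55],[[0,0,0],0,55]]' --squeeze 6

```text
t: 10.1
eef_pos: [0.3405, -0.1488, 0.1554]
eef_rot: [[0.0, 0.998, -0.057], [-0.0, -0.057, -0.998], [-1.0, 0.0, 0.0]]
force: [0.1, -0.5, -2.8]
finger_gap: 0.062
```

```bash
python3 snap.py a6
python3 - <<'E'
from h import *
z=np.load("a6.npz");im=z["si"];cv2.imwrite("pics/a6c.png",cv2.resize(im[30:180,170:310,::-1],None,fx=4,fy=4,interpolation=cv2.INTER_CUBIC))
E
```

```text
10.1 [-382.8  194.3  155.4] [ 0.12 -0.53 -2.77] [ 0.07 -0.09 -0.01] 0.06195970644041224
scene crop origin 163 30
top crop origin 259 228
```

View pics/a6c.png

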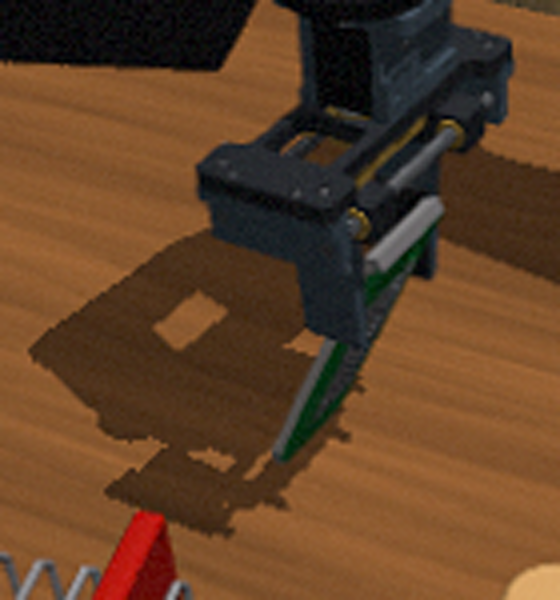

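Run:
```python
from h import *
o,d=ray("scene",170+278/4-.4,30+460/4-.4)
for X in(.3697,):
  print(o+d*(X-o[0])/d[0])
print(state()["eef_pos"])
```

```text
[ 0.3697     -0.20439199  0.04429115]
[ 0.34049896 -0.14880069  0.15545995]
```

Emit:
drive_tool --series '[[[0,0,0],0,55],[[0,0,0],0,55],[[0,0,25],0,55],[[0,0,50],0,55],[[0,0,50],0,55]]' --squeeze 4

```text
t: 10.7
eef_pos: [0.3382, -0.2011, 0.1557]
eef_rot: [[0.001, 0.998, -0.059], [-0.002, -0.059, -0.998], [-1.0, 0.001, 0.002]]
force: [0.3, 0.1, -2.5]
finger_gap: 0.0622
```

```bash
python3 snap.py a7
python3 - <<'E'
from h import *
z=np.load("a7.npz");im=z["si"];cv2.imwrite("pics/a7c.png",cv2.resize(im[30:180,150:290,::-1],None,fx=4,fy=4,interpolation=cv2.INTER_CUBIC))
E
```

```text
10.7 [-435.2  193.6  155.7] [ 0.28  0.1  -2.45] [ 0.05 -0.19 -0.01] 0.062171171165843114
scene crop origin 142 23
top crop origin 290 229
```

View pics/a7c.png

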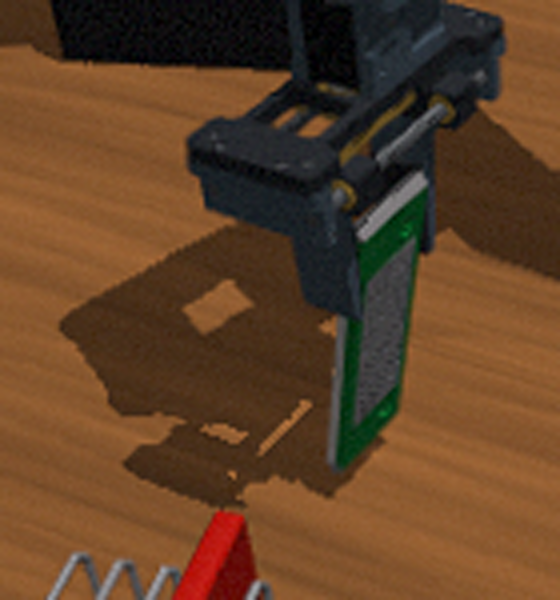

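Run:
```python
from h import *
s=state();X=s["eef_pos"][0]+.029
for a,b in((336,468),(356,238)):
  o,d=ray("scene",150+a/4-.4,30+b/4-.4)
  print((o+d*(X-o[0])/d[0]).round(4))
print(s["eef_pos"])
```

```text
[ 0.3664 -0.2236  0.0279]
[ 0.3664 -0.1906  0.2006]
[ 0.3374424  -0.19874837  0.15532523]
```

Emit:
drive_tool --series '[[[20,0,0],0,55],[[32,0,0],0,55],[[34,0,8],0,55],[[35,0,16],0,55],[[36,0,24],0,55],[[37,0,32],0,55],[[37.5,0,40],0,55],[[38,0,50],0,55]]' --squeeze 5

```text
t: 11.6
eef_pos: [0.335, -0.2489, 0.1178]
eef_rot: [[0.001, 0.998, -0.056], [-0.0, -0.056, -0.998], [-1.0, 0.001, 0.0]]
force: [0.7, 0.3, -0.9]
finger_gap: 0.062
```

```bash
cat > tilt.py <<'E'
import sys
from h import *
n=sys.argv[1];s=state();im,d=get_image("scene");np.savez(n+".npz",im=im)
print(s["t"],s["eef_pos"].round(4),s["force"].round(2),s["wrist_torque"].round(2),s["finger_gap"].round(4))
u,v=map(int,proj("scene",s["eef_pos"]));u0=max(u-80,0);v0=max(v-65,0);u0=min(u0,420)
cv2.imwrite(f"pics/{n}.png",cv2.resize(im[v0:v0+140,u0:u0+140,::-1],None,fx=4,fy=4,interpolation=cv2.INTER_CUBIC));print("org",u0,v0)
E
python3 tilt.py b1
```

```text
Traceback (most recent call last):
  File "tilt.py", line 4, in <module>
    print(s["t"],s["eef_pos"].round(4),s["force"].round(2),s["wrist_torque"].round(2),s["finger_gap"].round(4))
                                                                                      ^^^^^^^^^^^^^^^^^^^^^
AttributeError: 'float' object has no attribute 'round'
```

```bash
sed -i 's/s\["finger_gap"\].round(4)/round(s["finger_gap"],4)/' tilt.py; python3 tilt.py b1
```

```text
11.65 [ 0.3352 -0.2504  0.1176] [ 0.36 -0.99  1.02] [-0.02  0.04  0.04] 0.0621
org 146 41
```

View pics/b1.png

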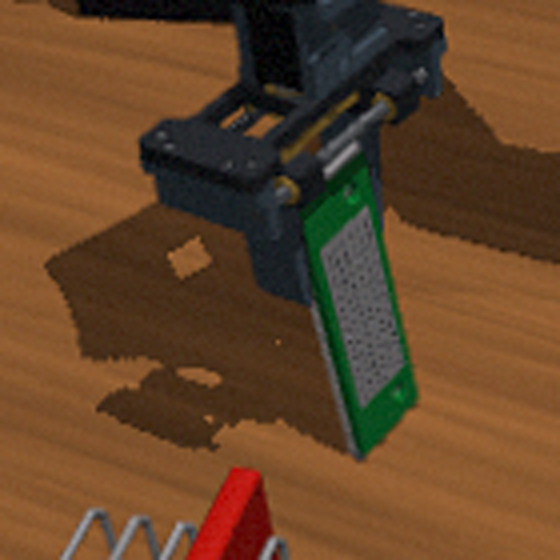

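Emit:
drive_tool --series '[[[2,0,15],0,55],[[9,0,34],0,55],[[17,0,48],0,55],[[27,0,64],0,55],[[37,0,75],0,55],[[47,0,84],0,55],[[57,0,92],0,55],[[67,0,99],0,55],[[77,0,104],0,55],[[87,0,109],0,55],[[95,0,112],0,55],[[102,0,114],0,55],[[102,0,115],0,55]]' --squeeze 5

```text
t: 13.0
eef_pos: [0.3276, -0.3624, 0.0142]
eef_rot: [[-0.002, 0.998, -0.057], [0.003, -0.057, -0.998], [-1.0, -0.002, -0.003]]
force: [-1.3, -0.0, -2.1]
finger_gap: 0.0621
```

```bash
python3 tilt.py b2
```

```text
13.0 [ 0.3276 -0.3624  0.0142] [-1.35 -0.04 -2.09] [-0.01 -0.09  0.02] 0.0621
org 116 61
```

View pics/b2.png

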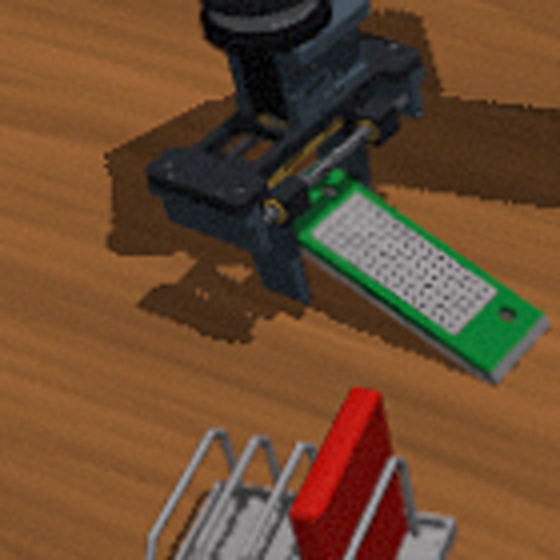

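Emit:
drive_tool --series '[[[4,0,1],0,55],[[8,0,2],0,55],[[9,0,2],0,55],[[9,0,2],0,55]]' --squeeze 5

```text
t: 13.45
eef_pos: [0.3281, -0.3655, 0.0064]
eef_rot: [[0.0, 0.998, -0.057], [-0.0, -0.057, -0.998], [-1.0, 0.0, 0.0]]
force: [-0.5, -0.6, -1.3]
finger_gap: 0.0625
```

Emit:
drive_tool --series '[[[0,0,0],0,50],[[0,0,0],0,50],[[0,0,0],0,50],[[-30,0,0],0,50],[[-75,0,0],0,50],[[-125,0,0],0,50],[[-170,0,0],0,50],[[-210,0,0],0,50],[[-210,0,0],0,50],[[-210,0,0],0,50]]' --squeeze 40

```text
t: 14.45
eef_pos: [0.328, -0.3652, 0.2165]
eef_rot: [[0.0, 0.998, -0.057], [-0.001, -0.057, -0.998], [-1.0, 0.001, 0.001]]
force: [-0.2, 0.7, -3.5]
finger_gap: 0.0616
```

```bash
python3 tilt.py b3
python3 - <<'E'
from h import *
go(box(-44,0,150),-3.25)
im,d=get_image("top");np.savez("b3t.npz",im=im,d=d)
cv2.imwrite("pics/b3t.png",cv2.resize(im[170:230,80:230,::-1],None,fx=5,fy=5,interpolation=cv2.INTER_CUBIC))
E
```

```text
14.45 [ 0.328  -0.3652  0.2165] [-0.18  0.69 -3.48] [-0.19 -0.05  0.01] 0.0616
org 100 0
shift [65.8, 195.2, -554.9] turn -0.0
```

View pics/b3.png

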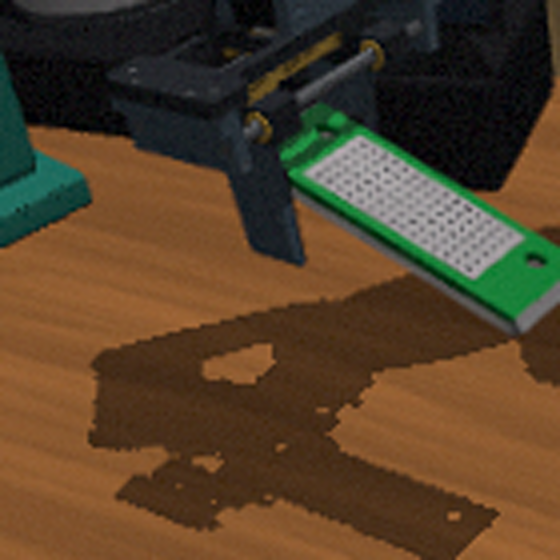

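View pics/b3t.png

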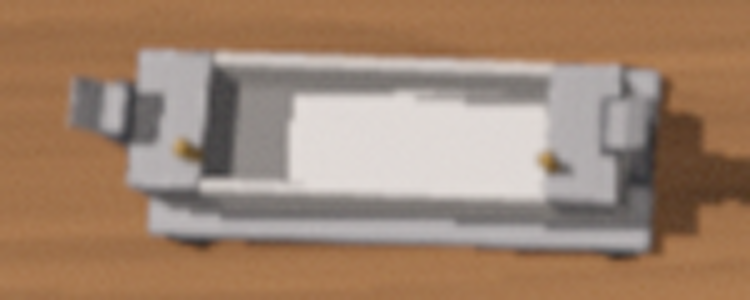

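Run:
```python
from h import *
s=state();R=s["eef_rot"];p=s["eef_pos"]
def hit(u,v,ty):
  o,d=ray("scene",u,v);o=R.T@(o-p);d=R.T@d;return (o+d*(ty/1000-o[1])/d[1])*1000
for nm,a,b,ty in(("hole",538,259,-14),("cornernear",514,326,31),("faceedge near",512,319,31),("bottomface near",519,333,31)):
  q=hit(100+a/4-.4,b/4-.4,ty)
  r=q-[-19,ty,0];print(nm,q.round(1),np.hypot(r[0],r[2]).round(1),"below deg",np.degrees(np.arctan2(r[0],-r[2])).round(1))
a=onz("top",80+178/5-.4,170+144/5-.4,.077);b=onz("top",80+542/5-.4,170+156/5-.4,.077)
print(a,b,(a+b)/2,np.linalg.norm(a-b),np.degrees(np.arctan2(*(a-b)[1::-1])))
m=(a+b)/2;print("centre",m[:2]-.014*BY, "pins in box",bx(a),bx(b))
```

```text
hole [ -10.2  -14.  -137.8] 138.1 below deg 3.6
cornernear [   1.   31. -152.] 153.3 below deg 7.5
faceedge near [  -3.    31.  -151.3] 152.2 below deg 6.0
bottomface near [   4.4   31.  -154.7] 156.5 below deg 8.6
[0.54647443 0.29338735 0.077     ] [0.53900892 0.15422089 0.077     ] [0.54274168 0.22380412 0.077     ] 0.13936655496928332 86.92934186110605
centre [0.55671916 0.22301042] pins in box (np.float64(70.321804394517), np.float64(13.734396836309678), np.float64(76.99999999999996)) (np.float64(-69.04406784899889), np.float64(13.298165463898744), np.float64(76.99999999999996))
```

Run:
```python
from h import *
s=state();R=s["eef_rot"];p=s["eef_pos"]
def hit(u,v,ty):
  o,d=ray("scene",u,v);o=R.T@(o-p);d=R.T@d;return (o+d*(ty/1000-o[1])/d[1])*1000
for nm,a,b,ty in(("nearhole",328,130,-14),("nearhole_alt",325,128,-14),("far back corner",565,262,-31)):
  print(nm,hit(100+a/4-.4,b/4-.4,ty).round(1))
z=np.load("b3.npz");cv2.imwrite("pics/b3z.png",cv2.resize(z["im"][15:95,150:250,::-1],None,fx=8,fy=8,interpolation=cv2.INTER_CUBIC))
```

```text
nearhole [-55.2 -14.   -4.2]
nearhole_alt [-56.  -14.   -2.3]
far back corner [  -0.7  -31.  -142.8]
```

View pics/b3z.png

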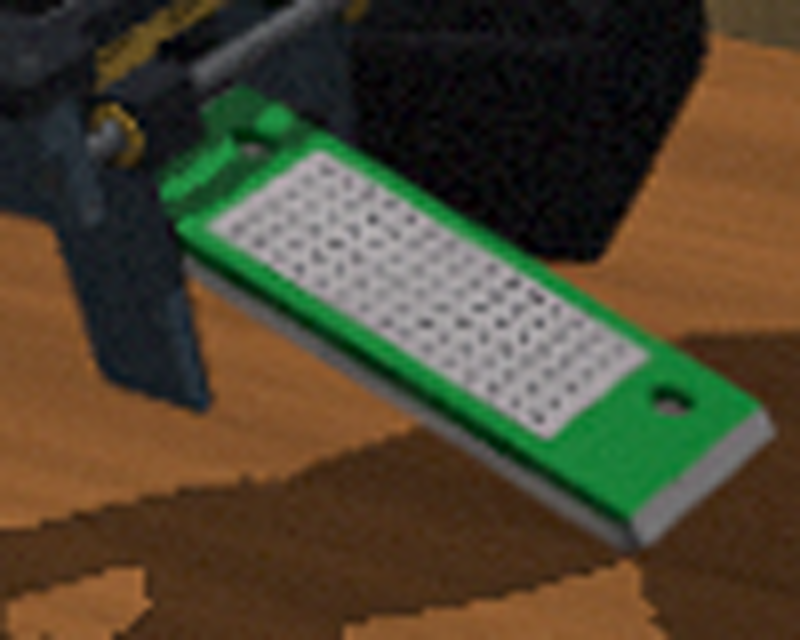

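```bash
sed -i 's/BC=np.array(.*$/BC=np.array([.5566,.2228])/; s/np.radians(86.75)/np.radians(86.85)/' h.py
python3 - <<'E'
from h import *
go(box(-68,0,250),-3.15);go(box(-68,0,120),-3.15)
E
```

```text
shift [-34.6, 195.7, -531.3] turn -0.002
shift [95.4, 196.0, -530.9] turn -0.002
```

Emit:
drive_tool --series '[[[-20,10,-25],0,50],[[-35,24,-65],0,50],[[-35,39,-105],0,50],[[-35,54,-145],0,50],[[-35,69,-185],0,50],[[-35,83,-225],0,50],[[-35,98,-265],0,50],[[-35,113,-305],0,50],[[-35,127,-345],0,50],[[-35,142,-385],0,50],[[-35,157,-425],0,50],[[-35,172,-465],0,50],[[-20,186,-505],0,50],[[15,196,-528],0,50],[[55,196,-531],0,50],[[90,196,-531],0,50],[[95,196,-531],0,50],[[95,196,-531],0,50],[[95,196,-531],0,50]]' --squeeze 40

```text
t: 16.45
eef_pos: [0.555, 0.1536, 0.1225]
eef_rot: [[0.002, 0.998, -0.057], [0.0, -0.057, -0.998], [-1.0, 0.002, -0.001]]
force: [1.2, 0.2, -2.5]
finger_gap: 0.0615
```

```bash
python3 snap.py c1
python3 - <<'E'
from h import *
z=np.load("c1.npz")
a=cv2.resize(z["si"][210:310,310:470,::-1],None,fx=5,fy=5,interpolation=cv2.INTER_CUBIC)
b=cv2.resize(z["ti"][150:235,80:240,::-1],None,fx=5,fy=5,interpolation=cv2.INTER_CUBIC)
cv2.imwrite("pics/c1s.png",a);cv2.imwrite("pics/c1t.png",b)
E
```

```text
16.45 [-69.2  -2.2 122.5] [ 1.24  0.24 -2.54] [-0.19 -0.14 -0.02] 0.061543294324383734
scene crop origin 263 163
top crop origin 84 112
```

View pics/c1s.png

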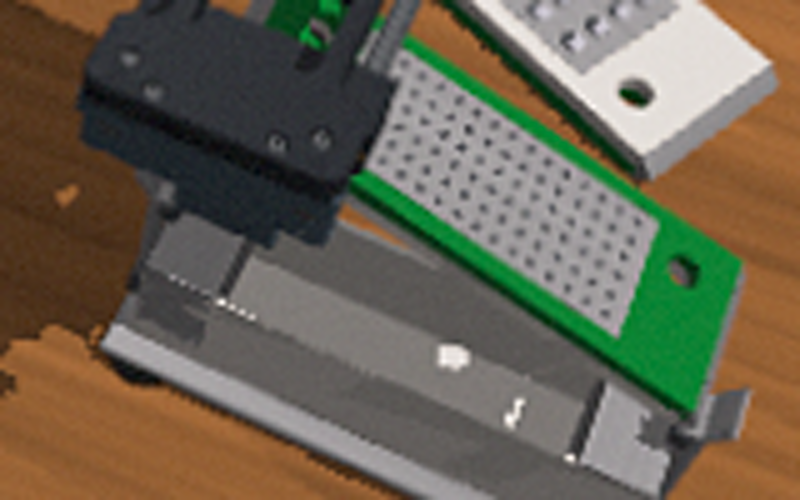

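View pics/c1t.png

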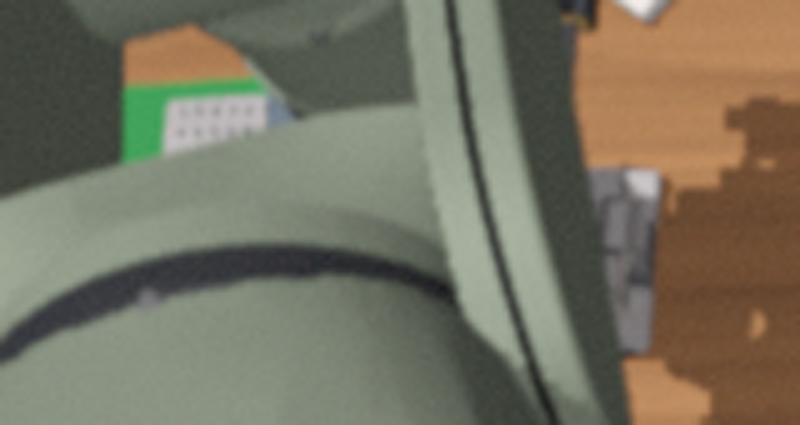

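```bash
cat >> h.py <<'E'
def tri(a,b):
    o1,d1=ray("top",*a);o2,d2=ray("scene",*b)
    s=np.linalg.lstsq(np.c_[d1,-d2],o2-o1,rcond=None)[0];return (o1+s[0]*d1+o2+s[1]*d2)/2,np.linalg.norm(o1+s[0]*d1-o2-s[1]*d2)
def hit(s,u,v,ty,cam="scene"):
    R=s["eef_rot"];p=s["eef_pos"]
    o,d=ray(cam,u,v);o=R.T@(o-p);d=R.T@d;return (o+d*(ty/1000-o[1])/d[1])*1000
E
python3 - <<'E'
from h import *
s=state();R=s["eef_rot"];p=s["eef_pos"]
c,e=tri((80+125/5-.4,150+86/5-.4),(310+690/5-.4,210+411/5-.4));print("corner tri world",c,e,"tool",(R.T@(c-p)*1000).round(1),"box",np.round(bx(c),1))
for nm,a,b,ty in(("hole",684,269,-14),("corner f",690,411,31),("corner b",744,262,-31)):
  print(nm,hit(s,310+a/5-.4,210+b/5-.4,ty).round(1))
print("corner top plane",hit(s,80+125/5-.4,150+86/5-.4,31,"top"))
z=np.load("c1.npz")
P=np.array([pt("scene",u,v,z["sd"][v,u]) for v in range(230,262,4) for u in range(400,430,5)])
T=(P-p)@R*1000
A=np.c_[T[:,1:],np.ones(len(T))];k,res,_,_=np.linalg.lstsq(A,T[:,0],rcond=None);print("face plane x=ay+bz+c",k,np.degrees(np.arctan(k[1])),np.abs(A@k-T[:,0]).max())
E
```

```text
corner tri world [0.59553807 0.30278025 0.12343109] 0.006606983588110705 tool [   0.2   31.6 -151.2] box [ 82.  -34.5 123.4]
hole [  -7.2  -14.  -138. ]
corner f [  -1.1   31.  -154.3]
corner b [  -0.8  -31.  -156. ]
corner top plane [  -3.61444631   31.         -146.30727596]
face plane x=ay+bz+c [ -0.86372608  -0.37428825 -58.93931752] -20.5202843016189 26.782429969388723
```

```bash
python3 - <<'E'
s=open("h.py").read().replace("    return T[:3,3],T[:3,:3]@np.array([a,b,1.])","    return T[:3,3]+(np.array([-.0052,.0003,0]) if name=='scene' else 0),T[:3,:3]@np.array([a,b,1.])")
open("h.py","w").write(s)
E
python3 - <<'E'
from h import *
s=state();R=s["eef_rot"];p=s["eef_pos"]
c,e=tri((80+125/5-.4,150+86/5-.4),(310+690/5-.4,210+411/5-.4));print("corner tri tool",(R.T@(c-p)*1000).round(1),e,"box",np.round(bx(c),1))
for nm,a,b,ty in(("hole",684,269,-14),("corner f",690,411,31),("corner b",744,262,-31)):
  print(nm,hit(s,310+a/5-.4,210+b/5-.4,ty).round(1))
# b3
s2=dict(eef_pos=np.array([.328,-.3652,.2165]),eef_rot=R)
for nm,a,b,ty in(("nearhole",328,130,-14),("farhole",538,259,-14),("far back corner",565,262,-31)):
  print(nm,hit(s2,100+a/4-.4,b/4-.4,ty).round(1))
A=onz("scene",320+207/5-.4,225+116/5-.4,.0765);B=onz("scene",320+581/5-.4,225+280/5-.4,.0765);print(A,B)
E
```

```text
corner tri tool [  -5.    30.  -149.8] 0.00780260432324509 box [ 80.6 -33.  128.6]
hole [ -14.1  -14.  -137.1]
corner f [  -8.9   31.  -153. ]
corner b [  -7.5  -31.  -154.9]
nearhole [-57.  -14.  -10.7]
farhole [ -13.   -14.  -143.4]
far back corner [  -3.6  -31.  -148.2]
[0.53792102 0.1531652  0.0765    ] [0.54612344 0.29210549 0.0765    ]
```

Emit:
drive_tool --series '[[[0,-2,-5],0,50],[[15,-2,-5],0,50],[[30,-2,-5],0,50],[[38,-2,-5],0,50],[[38,-2,-5],0,50],[[38,-2,-5],0,50]]' --squeeze 20

```text
t: 17.15
eef_pos: [0.5528, 0.1589, 0.0842]
eef_rot: [[0.001, 0.998, -0.057], [0.0, -0.057, -0.998], [-1.0, 0.001, -0.0]]
force: [-0.5, 0.7, -2.8]
finger_gap: 0.0619
```

```bash
cat > look.py <<'E'
import sys
from h import *
n=sys.argv[1];s=state();im,d=get_image("scene");np.savez(n+".npz",im=im,d=d)
print(s["t"],"box",np.round(bx(s["eef_pos"]),1),s["force"].round(2),s["wrist_torque"].round(2),round(s["finger_gap"],4))
cv2.imwrite(f"pics/{n}.png",cv2.resize(im[210:330,310:470,::-1],None,fx=5,fy=5,interpolation=cv2.INTER_CUBIC))
E
python3 look.py c2
```

```text
17.15 box [-64.    0.3  84.2] [-0.47  0.7  -2.85] [-0.25 -0.06 -0.02] 0.0619
```

View pics/c2.png

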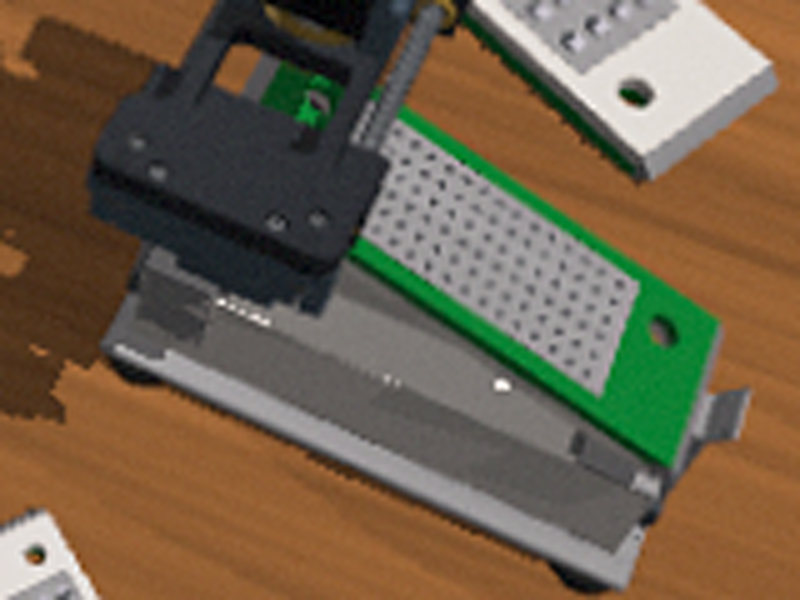

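Run:
```python
from h import *
s=state();R=s["eef_rot"];p=s["eef_pos"]
for nm,a,b,ty in(("far hole",663,330,-14),("near hole",318,103,-14),("corner f",672,467,31),("corner b",720,322,-31)):
  q=hit(s,310+a/5-.4,210+b/5-.4,ty);w=R@(q/1000)+p
  print(nm,q.round(1),"box",np.round(bx(w),1))
```

```text
far hole [ -13.9  -14.  -137.1] box [73.1 13.9 98.3]
near hole [-55.3 -14.   -5.5] box [-58.5  14.2 139.6]
corner f [  -9.9   31.  -154.1] box [ 90.  -31.2  94.4]
corner b [  -7.3  -31.  -154.7] box [90.7 30.8 91.7]
```

Emit:
drive_tool --series '[[[4,0,0],0,50],[[8,0,0],0,50],[[13,0,1],0,50],[[18,0,2.5],0,50],[[23,0,4],0,50],[[28,0,5],0,50],[[28,0,5],0,50]]' --squeeze 8

```text
t: 17.9
eef_pos: [0.5515, 0.1533, 0.0544]
eef_rot: [[-0.002, 0.998, -0.057], [-0.001, -0.057, -0.998], [-1.0, -0.002, 0.001]]
force: [0.8, -2.0, -1.1]
finger_gap: 0.0618
```

```bash
python3 look.py c3
```

```text
17.9 box [-69.6   1.3  54.4] [ 0.81 -1.96 -1.09] [-0.22 -0.11  0.01] 0.0618
```

View pics/c3.png

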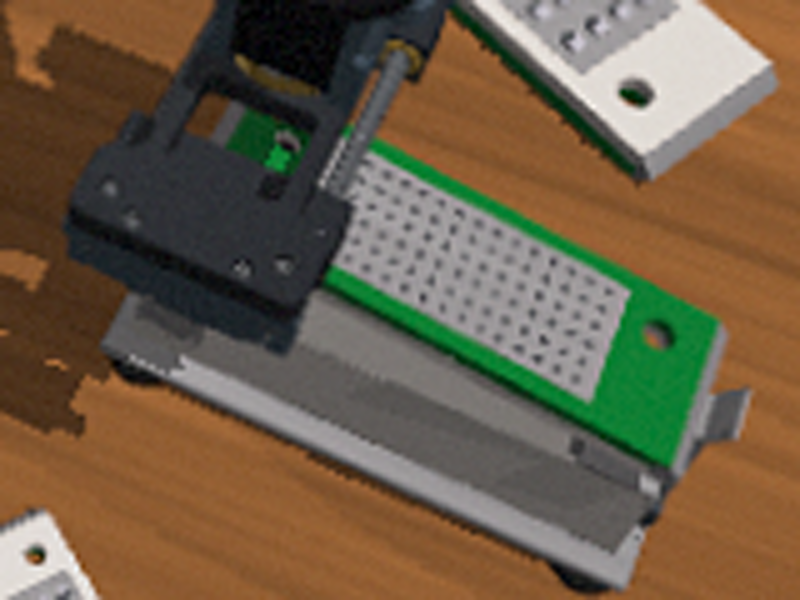

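```bash
cat > holes.py <<'E'
import sys
from h import *
s=state();R=s["eef_rot"];p=s["eef_pos"]
v=list(map(float,sys.argv[1:]))
for i,nm in enumerate(("far hole","near hole","corner f","corner b")):
  if 2*i+1<len(v):
    q=hit(s,310+v[2*i]/5-.4,210+v[2*i+1]/5-.4,(-14,-14,31,-31)[i]);w=R@(q/1000)+p
    print(nm,q.round(1),"box",np.round(bx(w),1))
E
python3 holes.py 658 335 284 141 673 468 722 325
```

```text
far hole [ -38.3  -14.  -142.3] box [72.8 14.9 92.9]
near hole [-56.  -14.   -3.4] box [-66.1  15.2 110.8]
corner f [ -37.8   31.  -160.3] box [ 90.7 -30.1  92.4]
corner b [ -34.4  -31.  -161.5] box [92.  31.9 89.1]
```

Emit:
drive_tool --series '[[[5,0.5,1],0,50],[[10,1,2],0,50],[[14,1.5,3],0,50],[[18,1.5,3],0,50],[[18,1.5,3],0,50]]' --squeeze 8

```text
t: 18.45
eef_pos: [0.5531, 0.1502, 0.0367]
eef_rot: [[-0.001, 0.998, -0.057], [-0.001, -0.057, -0.998], [-1.0, -0.001, 0.001]]
force: [-0.2, -2.0, -1.0]
finger_gap: 0.0621
```

```bash
python3 look.py c4
```

```text
18.45 box [-72.7  -0.5  36.7] [-0.17 -2.01 -1.04] [-0.33 -0.06 -0.03] 0.0621
```

View pics/c4.png

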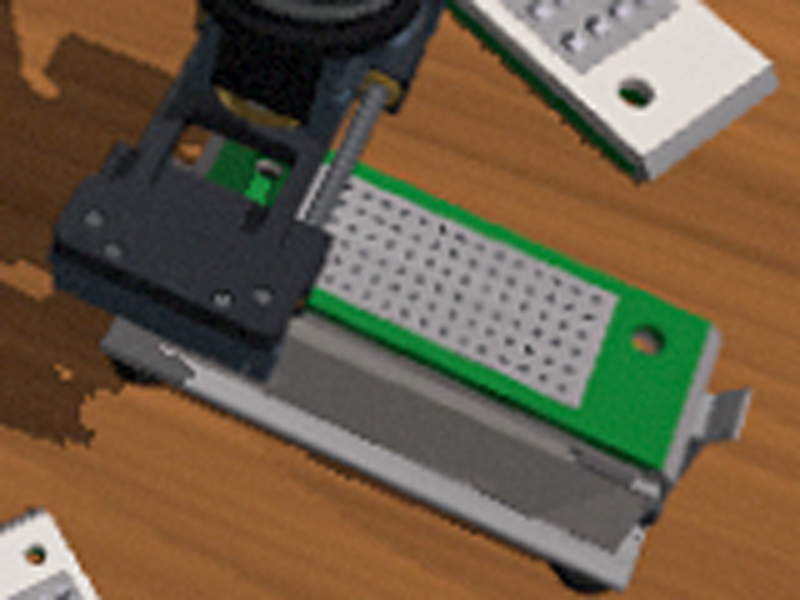

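```bash
python3 holes.py 648 341 267 168 664 470 713 323;python3 - <<'E'
from h import *
def pj(P):
  u,v=proj("scene",np.array(P)+[.0052,-.0003,0]);return round((u+.4-310)*5),round((v+.4-210)*5)
for P in((70,14,84),(-70,14,84),(88,-31,84),(88,31,84),(70,14,72),(-70,14,72),(88,-31,72)):print(P,pj(box(*P)))
E
```

```text
far hole [ -53.   -14.  -143.2] box [70.7 13.1 90. ]
near hole [-57.3 -14.   -3.5] box [-69.   13.4  94.3]
corner f [ -55.    31.  -160.9] box [ 88.3 -31.9  91.9]
corner b [ -53.6  -31.  -161.3] box [88.8 30.1 90.6]
(70, 14, 84) (641, 347)
(-70, 14, 84) (261, 182)
(88, -31, 84) (656, 478)
(88, 31, 84) (705, 329)
(70, 14, 72) (631, 364)
(-70, 14, 72) (256, 200)
(88, -31, 72) (645, 493)
```

Emit:
drive_tool --series '[[[0,0,1.5],0,50],[[0,0,2.5],0,50],[[2,0,2.5],0,50],[[4,0,2.5],0,50],[[6,0,2.5],0,50],[[6,0,2.5],0,50]]' --squeeze 8

```text
t: 19.1
eef_pos: [0.5532, 0.1479, 0.0312]
eef_rot: [[-0.0, 0.998, -0.057], [-0.0, -0.057, -0.998], [-1.0, -0.0, 0.0]]
force: [-0.4, -1.9, -1.3]
finger_gap: 0.0615
```

```bash
python3 look.py c5
```

```text
19.1 box [-75.   -0.7  31.2] [-0.4  -1.89 -1.3 ] [-0.35 -0.09 -0.1 ] 0.0615
```

View pics/c5.png

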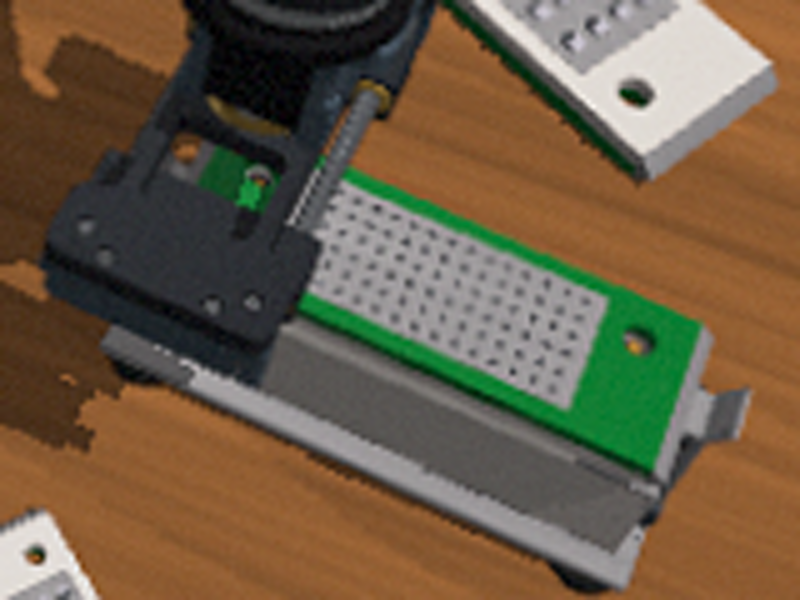

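Emit:
drive_tool --series '[[[0,0,-1],0,50],[[2,0,-1],0,50],[[3.5,0,-1],0,50],[[5,0,-1],0,50],[[5,0,-1],0,50]]' --squeeze 6

```text
t: 19.65
eef_pos: [0.5537, 0.1496, 0.027]
eef_rot: [[0.001, 0.998, -0.057], [0.001, -0.057, -0.998], [-1.0, 0.001, -0.001]]
force: [-1.1, -0.9, 2.7]
finger_gap: 0.0618
```

```bash
python3 look.py c6
```

```text
19.65 box [-73.2  -1.2  27. ] [-1.07 -0.93  2.71] [-0.03  0.04  0.12] 0.0618
```

View pics/c6.png

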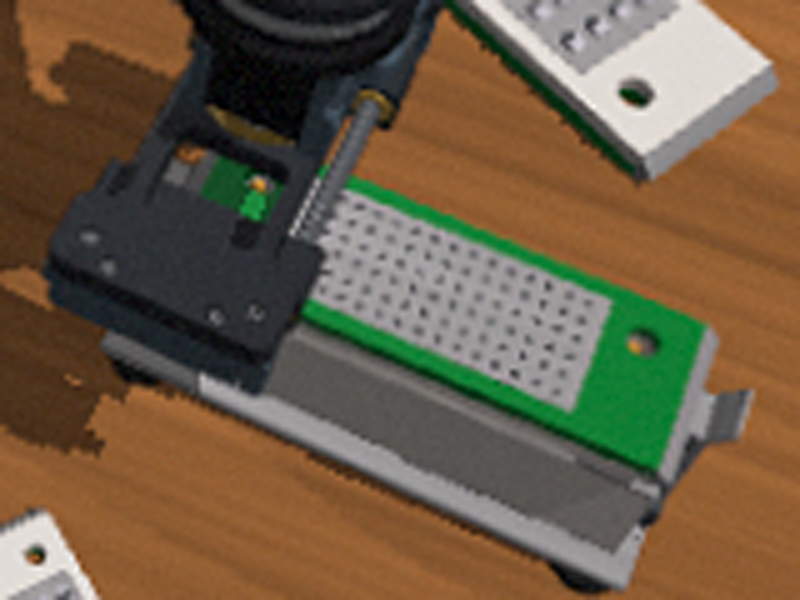

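Emit:
drive_tool --series '[[[0,0,0],0,64],[[0,0,0],0,67],[[0,0,0],0,72],[[0,0,0],0,78],[[0,0,0],0,80],[[0,0,0],0,80]]'

```text
t: 20.3
eef_pos: [0.5533, 0.149, 0.0264]
eef_rot: [[-0.0, 0.998, -0.057], [-0.0, -0.057, -0.998], [-1.0, -0.0, 0.0]]
force: [0.4, 0.9, -1.0]
finger_gap: 0.0798
```

```bash
python3 look.py c7
```

```text
20.3 box [-73.8  -0.7  26.4] [ 0.39  0.95 -1.02] [ 0.01 -0.09 -0.01] 0.0798
```

View pics/c7.png

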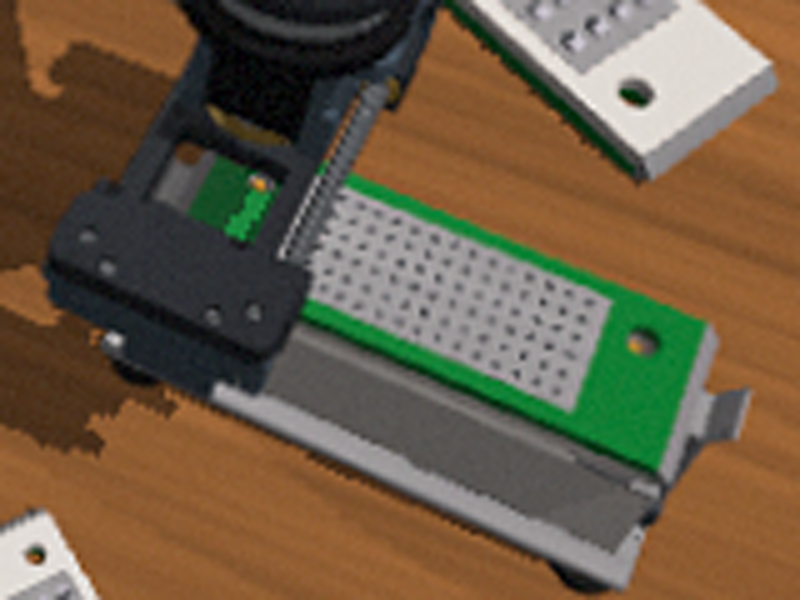

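Emit:
drive_tool --series '[[[-16,0,0],0,80],[[-33,0,0],0,80],[[-33,0,-25],0,80],[[-33,0,-55],0,80],[[-33,0,-73.5],0,80],[[-33,0,-73.5],0,80],[[-33,0,-73.5],0,80],[[-33,0,-73.5],0,60],[[-33,0,-73.5],0,50],[[-33,0,-73.5],0,50],[[-33,0,-73.5],0,50],[[-33,0,-73.5],0,50]]' --squeeze 40

```text
t: 21.55
eef_pos: [0.5575, 0.2217, 0.0594]
eef_rot: [[-0.0, 0.998, -0.057], [-0.001, -0.057, -0.998], [-1.0, -0.0, 0.001]]
force: [-0.0, -2.7, 0.0]
finger_gap: 0.0617
```

```bash
python3 look.py c8
```

```text
21.55 box [-1.1 -0.9 59.4] [-0.04 -2.65  0.03] [-0.32 -0.16  0.03] 0.0617
```

View pics/c8.png

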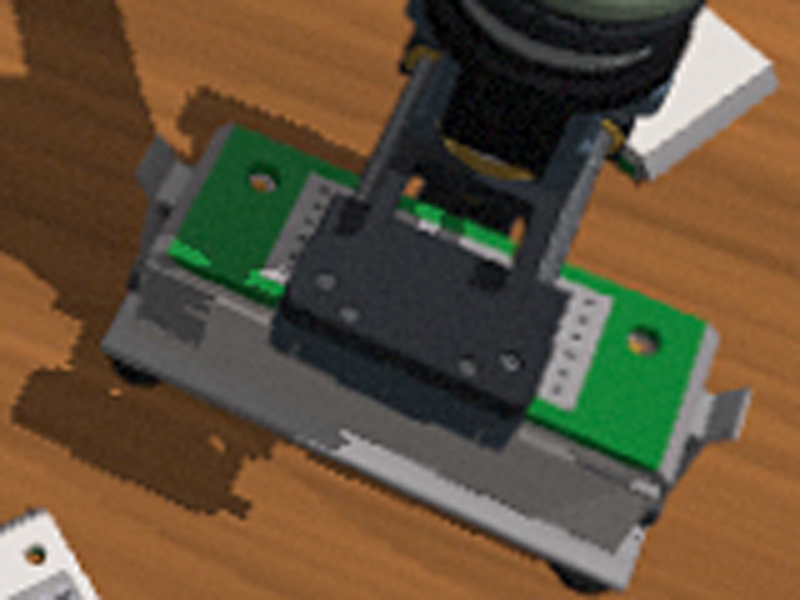

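Emit:
drive_tool --series '[[[2,0,0],0,50],[[4,0,0],0,50],[[6,0,0],0,50],[[8,0,0],0,50],[[10,0,0],0,50],[[12,0,0],0,50],[[13,0,0],0,50],[[13,0,0],0,50]]' --squeeze 50

```text
t: 22.4
eef_pos: [0.557, 0.2221, 0.0476]
eef_rot: [[-0.001, 0.998, -0.056], [-0.001, -0.056, -0.998], [-1.0, -0.001, 0.001]]
force: [-5.1, -2.8, 10.5]
finger_gap: 0.0615
```

```bash
python3 look.py c9
```

```text
22.4 box [-0.7 -0.4 47.6] [-5.1  -2.84 10.49] [-1.23  0.44  0.01] 0.0615
```

View pics/c9.png

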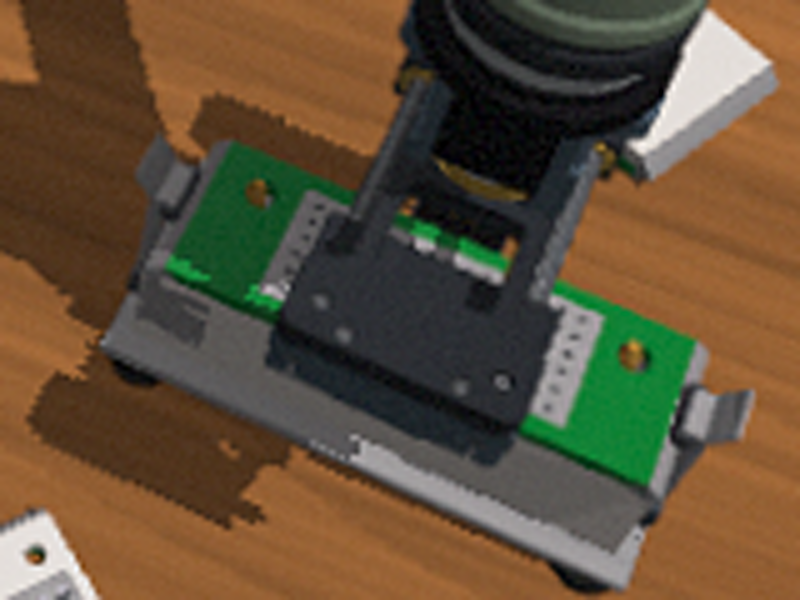

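Emit:
drive_tool --series '[[[1,0,0],0,50],[[2,0,0],0,50],[[3,0,0],0,50],[[3,0,0],0,50],[[3,0,0],0,50]]' --squeeze 50

```text
t: 22.95
eef_pos: [0.557, 0.2222, 0.0475]
eef_rot: [[0.0, 0.998, -0.056], [-0.001, -0.056, -0.998], [-1.0, 0.0, 0.001]]
force: [-9.7, -5.3, 26.7]
finger_gap: 0.0614
```

Emit:
drive_tool --series '[[[0,0,0],0,64],[[-3,0,0],0,68],[[-3,0,0],0,76],[[-3,0,0],0,82],[[-3,0,0],0,82],[[-40,0,0],0,82],[[-80,0,0],0,82],[[-80,0,0],0,82]]'

```text
t: 23.75
eef_pos: [0.5611, 0.2239, 0.1288]
eef_rot: [[0.01, 0.998, -0.057], [0.004, -0.057, -0.998], [-1.0, 0.01, -0.005]]
force: [1.1, -0.1, 0.0]
finger_gap: 0.082
```

```bash
python3 look.py d1
```

```text
23.75 box [  1.3  -4.4 128.8] [ 1.07 -0.08  0.03] [ 0.01 -0.1  -0.03] 0.082
```

View pics/d1.png

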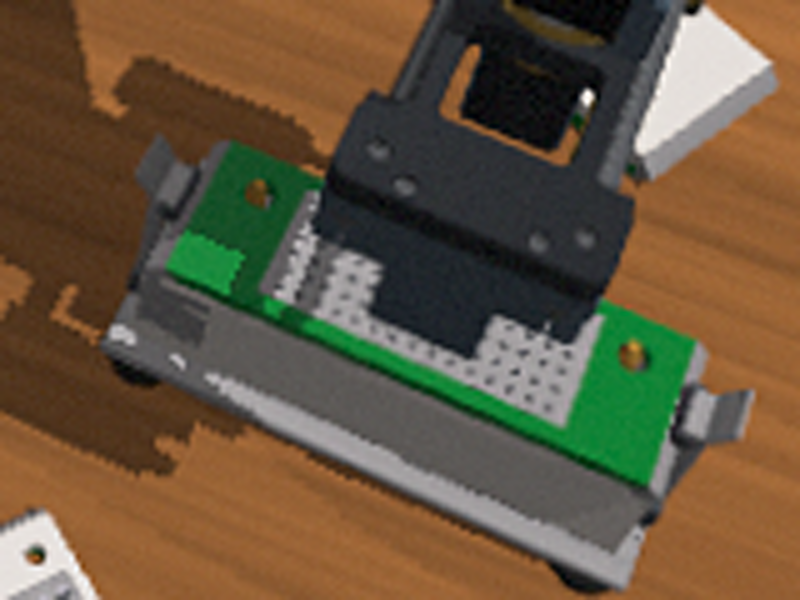

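Emit:
drive_tool --series '[[[-45,0,0],0,82],[[-85,0,20],0,82],[[-90,-25,65],0,82],[[-90,-50,110],0,82],[[-90,-75,155],0,82],[[-90,-100,200],0,82],[[-90,-125,245],0,82],[[-90,-150,290],0,82],[[-90,-170,335],0,82],[[-90,-190,380],0,82],[[-90,-210,425],0,82],[[-90,-230,470],0,82],[[-90,-250,515],0,82],[[-90,-270,560],0,82],[[-90,-270,560],0,82],[[-90,-270,560],0,82],[[-90,-270,560],0,82]]'

```text
t: 25.5
eef_pos: [0.2561, -0.32, 0.2125]
eef_rot: [[-0.001, 0.998, -0.057], [0.002, -0.057, -0.998], [-1.0, -0.001, -0.002]]
force: [0.3, 0.3, 0.0]
finger_gap: 0.0817
```

Run:
```python
from h import *
print(state()["t"],state()["force"].round(1))
S0=np.load("scene0.npz")["im"];T0=np.load("top0.npz")["im"];dT0=np.load("top0.npz")["d"]
S,_=get_image("scene");T,dT=get_image("top")
f=lambda x,s:cv2.resize(x[:,:,::-1],None,fx=s,fy=s,interpolation=cv2.INTER_CUBIC)
a=np.hstack([f(S0[225:335,320:470],2.6),f(S[225:335,320:470],2.6)])
b=np.hstack([f(T0[160:235,80:230],2.6),f(T[160:235,80:230],2.6)])
cv2.imwrite("pics/final.png",np.vstack([a,b]))
cv2.imwrite("pics/final_top.png",T[:,:,::-1])
for u,v in((108,190),(112,180),(150,180),(195,184),(196,205),(110,205)):print(u,v,pt("top",u,v,dT[v,u]).round(4)[2],pt("top",u,v,dT0[v,u]).round(4)[2])
```

```text
25.5 [0.3 0.3 0. ]
108 190 0.0717 0.0693
112 180 0.071 0.075
150 180 0.074 0.0727
195 184 0.0736 0.072
196 205 0.0701 0.0708
110 205 0.0725 0.0738
```

View pics/final.png

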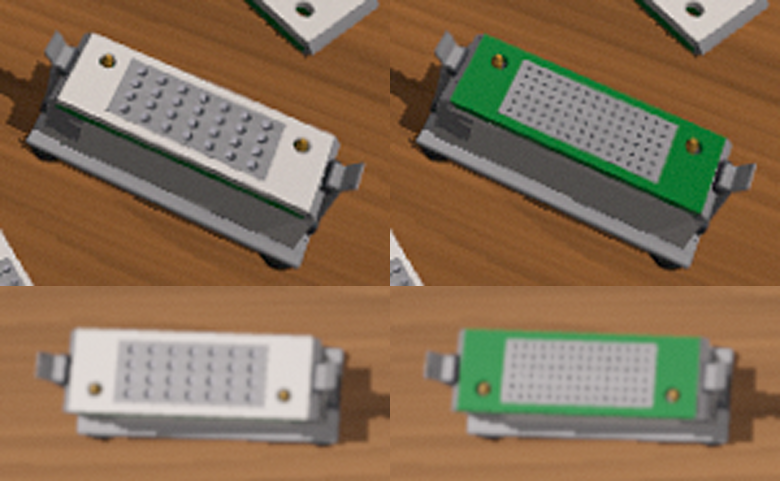

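View pics/final_top.png

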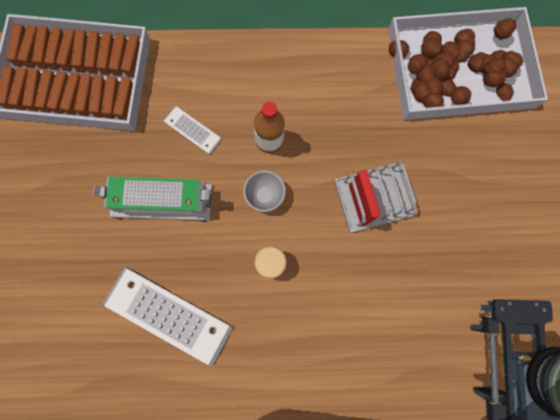

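The final pictures match the starting ones, but with the green face up. The pins are at top pixels (116,199) and (189,202), both clips are back over the ends, and the upper face is at about 72 mm at both ends. The bowl (265,191), daikon (270,263), bottle (269,130) and board (365,197) have not moved.

```bash
python3 -c "
from cell import hand_in
print(hand_in())"
```

```text
the job is handed in; nothing more can be done
None
```

The plate is back on its pins with the fine (green) side up, pressed home, and I handed the job in at about 25.6 s on the robot's clock.

**What I did:**
- I pulled the plate off at its middle and rested it on the rollers, then took a new grip nearer its +x end.
- At a light squeeze I let it swing down, dragged its lower end along the counter to bring it past vertical, and laid it fine side up.
- I lowered it far end first onto the pins and rollers, gripped it again at the middle and pressed it in with up to 27 N.
- The rack was not used.

**Last checks:**
- **Seating:** Both pins show through the holes, and the pins and clips sit where they did in the starting pictures. Depth readings on the upper face were 70–74 mm, against 72 mm for home. The readings before the start scattered by about as much.
- **Other things:** The board, bowl, daikon and bottle look unmoved. The arm is clear of everything.

**What went wrong or disagreed:**
- The plate slid in the fingers during the light-squeeze swing, ending about 35 mm up the fingers and about 30 mm further toward its end. I measured this, corrected for it and regripped. It was never dropped.
- The scene camera read about 5 mm off the top camera in world x, so I relied on the top camera and applied a local correction to the scene camera.

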